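# Sort the cans from the seaming line

### The arm

A 6-joint arm with a two-finger parallel gripper is mounted at the origin on the work surface. World frame = base frame: x ahead of the robot, y to its left, z up, the work surface at z = 0. Lengths are in m, angles in rad, forces in N, time in s.
With the tool pointing down it reaches from about 0.275 to 0.75 m from the base axis. Payload 10.2 kg.
Tool frame: the origin (TCP) lies at the very end of the fingers, on their centre line; the grasp point (between the pads) lies 19 mm behind it; z points along the fingers, y is the line along which they close (so a half turn about z gives the same grasp; the last joint's range is limited). The gripper opens to 88 mm and grips with 3 to 60 N. Pads are 18 mm wide; open, the fingers measure 123 mm over their backs; the gripper's body (75 mm by 187 mm) begins 45 mm behind the grasp point.
Start: joints at [1.063, 0.313, 1.498, -0, 1.331, -0.223], TCP at [0.148, 0.504, 0.239] pointing down, gripper open.
Joint ranges: [-2.94, 2.94], [-0.97, 2.17], [0.19, 2.56], [-1.23, 4.37], [0.02, 3.11], [-2.88, 2.88]. Speed limits (rad/s): [2.39, 2.39, 3.01, 3.14, 3.14, 3.14].

### API

Orientations are given as a 3x3 rotation matrix whose columns are the frame's x, y, z axes.
In Python, from station import telemetry, cams, workorder gives the robot as it stands.
- The arm moves only by the tool jog_arm, never from a script. Its argument "rows" is a list of rows, each a list of 2 entries, a list of its own where there are three numbers: the shift along the tool's x, y, z in cm, then the turn about the tool's z in rad. In form: [[[dx, dy, dz], twist], ...]. A call has 1 to 5 rows; each row shifts and turns the commanded pose from where the row before left it, along the tool's axes as they then stand; what a row does not reach is not made up. A row lasts 1/8 s, in which the tool goes at most 62.5 mm and 10.7 degrees, less where a joint would pass 70% of its speed; a pose out of reach is approached as far as the arm can. A call with a gripper value outside its range is refused whole. "hand" is the opening in per cent of the stroke, from 0 (shut) to 100 (fully open), set as the call begins (left out, the last holds). The fingers move at their own pace and stop on an object; "squeeze" is the grip in N (left out, the last holds). Time passes only in rows, so rows that do not move let the fingers close. It gives the time, the measured TCP pose, the force, the opening and the grip force at its end, in the units of the state.
- telemetry.sense(): the state, without advancing time (a new reading comes with each control period).
- cams.grab_frame(name): name is "side" or "top" or "wrist"; returns a dict with "pixels" (400x640x3 uint8, blue, green, red), "depth" (400x640 float32, m along the optical axis (not along the pixel's ray), 0 where there is no reading), "intrinsics" (3x3 intrinsics, pixels), "world_to_cam" (4x4, takes a point from world to camera coordinates). Camera axes: x right, y up, looking along -z (the intrinsics and any distortion apply to the point x, -y, -z); pixel columns grow to the right and rows downward; lengths in m; the calibration is good to about 2 mm. A picture is of the moment at which its call begins.
- workorder.job_done(): hands the job in; it is judged then, once.
The state is a dict: "time_s": time; "joint_pos": joint angles; "qd": joint speeds; "effort": joint torques, N m; "position": TCP position; "orientation": TCP orientation; "force": force on the tool from outside, world axes, zero at the start; "ft_torque": the same for the moment, N m; "width": finger opening in m; "grip_force": force on a finger pad.
Only numpy, scipy, OpenCV 4.12 (cv2) and the standard library are available. Lean on these libraries where they do the work, as an engineer would, in place of code of your own. Each camera call takes 0.05 s, during which the arm holds its last target. There are 200 camera calls.

### The job

Sort the five loose cans on the table: stand the two yellow-lidded ones in the cardboard tray that already holds a yellow can and the two red-lidded ones in the tray that already holds a red can, each upright on the tray floor so that both trays of three are full. The can that came through without a lid goes upright into the deep steel pan, kept level so that nothing spills. Set every can down rather than dropping it, and do not push about the cans that are already packed.

Things in the scene. Friction and masses are not known exactly. Their poses are not given: they have to be found in the camera images.
- paprika_1: Sealed food can with a yellow lid (pull ring on top) and a yellow paper band, 60 mm in diameter and 45 mm tall, about 120 g, standing upright; origin at the centre of its underside, z up; round, so it can be gripped across at any yaw. Starts loose on the steel table.
- paprika_2: The second loose can with a yellow lid and band, the same as paprika_1 (the two may be exchanged).
- tomato_1: Sealed food can with a red lid (pull ring on top) and a red paper band, 60 mm in diameter and 45 mm tall, about 120 g, standing upright; origin at the centre of its underside, z up; round, so it can be gripped across at any yaw. Starts loose on the steel table.
- tomato_2: The second loose can with a red lid and band, the same as tomato_1 (the two may be exchanged).
- open_can: The can that missed its lid: bare grey metal without a band, open on top, pinkish bacon pieces with a few yellow ones to be seen inside; 60 mm in diameter and 45 mm tall, about 110 g, standing upright; origin at the centre of its underside, z up; round, so it can be gripped across at any yaw. Starts loose on the steel table.
- tray_paprika: Tray for yellow cans: fixed brown cardboard tray, 80 x 222 mm (x by y), 15 mm high, walls and floor 3 mm, open on top; holds three cans in a row along its y axis (centres y = -72, 0, +72 mm). Known by the yellow can standing in it at y = +72 mm; the other two places are empty. Origin: centre of its underside, z up; a can in it stands 3 mm above the origin. Yaw within 0.3 rad.
- tray_tomato: Tray for red cans: fixed brown cardboard tray, 80 x 222 mm (x by y), 15 mm high, walls and floor 3 mm, open on top; holds three cans in a row along its y axis (centres y = -72, 0, +72 mm). Known by the red can standing in it at y = -72 mm; the other two places are empty. Origin: centre of its underside, z up; a can in it stands 3 mm above the origin. Yaw within 0.3 rad.
- pan: Fixed deep steel pan, empty, open on top: inside 88 x 156 mm (x by y), 65 mm high, walls and floor 2 mm, flat rim 108 x 176 mm. Its y axis is its long side: only along y is there room for an open gripper round a can. Origin: centre of its underside, z up; a can in it stands 2 mm above the origin. Yaw within 0.3 rad.
- packed_paprika: Yellow can, same make and size as the loose ones, already standing in the yellow cans' tray, loose in it. Origin at the centre of its underside.
- packed_tomato: Red can, same make and size as the loose ones, already standing in the red cans' tray, loose in it. Origin at the centre of its underside.
There are look-alikes about, which are no part of the job. Leave any purple look-alike of the tray_tomato alone. What is shaped like the open_can but blue is not meant.

How it is judged:
At the end, for the whole second after the job is handed in: Yellow cans in the yellow cans' tray, red ones in the red cans' tray, each beside the can already there; the unlidded can in the pan. Each stands on its tray's or pan's floor (underside within 6 mm of it, tilt below 0.1 rad), inside the walls, released, at rest (x of paprika_1 in the frame of tray_paprika between -0.011 and 0.011 m and y of paprika_1 in the frame of tray_paprika between -0.086 and 0.086 m and z of each of paprika_1, paprika_2, packed_paprika in the frame of tray_paprika below 0.009 m and angle between each of paprika_1, paprika_2, tomato_1, tomato_2, packed_paprika, packed_tomato, open_can's own z axis and vertical below 0.1 rad and linear speed of each of paprika_1, paprika_2, tomato_1, tomato_2, packed_paprika, packed_tomato, open_can below 0.02 m/s and x of paprika_2 in the frame of tray_paprika between -0.011 and 0.011 m and y of paprika_2 in the frame of tray_paprika between -0.086 and 0.086 m and x of tomato_1 in the frame of tray_tomato between -0.011 and 0.011 m and y of tomato_1 in the frame of tray_tomato between -0.086 and 0.086 m and z of each of tomato_1, tomato_2, packed_tomato in the frame of tray_tomato below 0.009 m and x of tomato_2 in the frame of tray_tomato between -0.011 and 0.011 m and y of tomato_2 in the frame of tray_tomato between -0.086 and 0.086 m and x of packed_paprika in the frame of tray_paprika between -0.011 and 0.011 m and y of packed_paprika in the frame of tray_paprika between -0.086 and 0.086 m and x of packed_tomato in the frame of tray_tomato between -0.011 and 0.011 m and y of packed_tomato in the frame of tray_tomato between -0.086 and 0.086 m and x of open_can in the frame of pan between -0.018 and 0.018 m and y of open_can in the frame of pan between -0.052 and 0.052 m and z of open_can in the frame of pan below 0.008 m); the robot touches nothing.
It fails at once if a loose can is dropped (it falls free, untouched by the fingers, faster than 0.6 m/s, which is a fall of 18 mm) ((linear speed of paprika_1 above 0.6 m/s and contact force between paprika_1 and the fingers below 0.05 N) or (linear speed of paprika_2 above 0.6 m/s and contact force between paprika_2 and the fingers below 0.05 N) or (linear speed of tomato_1 above 0.6 m/s and contact force between tomato_1 and the fingers below 0.05 N) or (linear speed of tomato_2 above 0.6 m/s and contact force between tomato_2 and the fingers below 0.05 N) or (linear speed of open_can above 0.6 m/s and contact force between open_can and the fingers below 0.05 N)).
It fails at once if the unlidded can is tilted by more than 0.35 rad, so that it spills (angle between open_can's own z axis and vertical above 0.35 rad).
It fails at once if a can that was packed already is shifted by more than 15 mm or tipped (distance of any of packed_paprika, packed_tomato from where it was at the start of the episode above 0.015 m or angle between any of packed_paprika, packed_tomato's own z axis and vertical above 0.3 rad).
It also fails if it takes over 115 s, if anything falls off the work surface, if the arm or the gripper's body presses on something with over 40 N, if the wrist force passes 120 N, or if a joint passes its speed limit or range.

## Working session

There is one attempt and no reset: what is moved stays moved. The work goes in short steps, Python scripts to look and compute and a tool call to move; the robot and the scene stay as the last step left them, time stands still between calls to the robot, and variables do not carry over. Pictures are saved under pics/ and viewed, at most 14 in all, crops included, and the job is handed in when it is done.

Besides the shell and the picture viewer there is one more tool, called in YAML: its name, and indented under it one key for each argument. jog_arm: Moves the arm, as the interface text tells. Its arguments: {"type":"object","properties":{"rows":{"type":"array","items":{"type":"array"}},"hand":{"type":"number"},"squeeze":{"type":"number"}},"required":["rows"]}

```bash
mkdir -p pics
python3 - <<'E'
from station import telemetry, cams
import cv2,numpy as np
s=telemetry.sense(); print(s['time_s'],s['position'],s['orientation'],s['width'])
for n in ['top','side']:
    f=cams.grab_frame(n); cv2.imwrite(f'pics/{n}0.png',f['pixels']); np.savez(f'{n}0.npz',**f)
    print(n,f['intrinsics'],f['world_to_cam'])
E
```

```text
0.0 [0.14738433 0.50363176 0.23816845] [[-9.59723316e-01  2.80946198e-01 -6.25606943e-04]
 [ 2.80946740e-01  9.59722743e-01 -1.08911062e-03]
 [ 2.94427723e-04 -1.22100709e-03 -9.99999211e-01]] 0.08784088887266932
top [[379.70913375   0.         320.79292251]
 [  0.         379.70913375 204.59271524]
 [  0.           0.           1.        ]] [[-0.01779767 -0.99983613  0.0033102   0.02643397]
 [ 0.9884542  -0.01709663  0.15055229 -0.55665461]
 [-0.15047103  0.00595146  0.98859651 -0.97690171]
 [ 0.          0.          0.          1.        ]]
side [[411.00821245   0.         314.99378205]
 [  0.         411.00821245 195.58846514]
 [  0.           0.           1.        ]] [[ 0.91609193 -0.40035348 -0.02219597 -0.51785115]
 [ 0.22332877  0.46348196  0.85750145 -0.14215812]
 [-0.33301626 -0.79050716  0.51400253 -1.11920002]
 [ 0.          0.          0.          1.        ]]
```

View pics/top0.png

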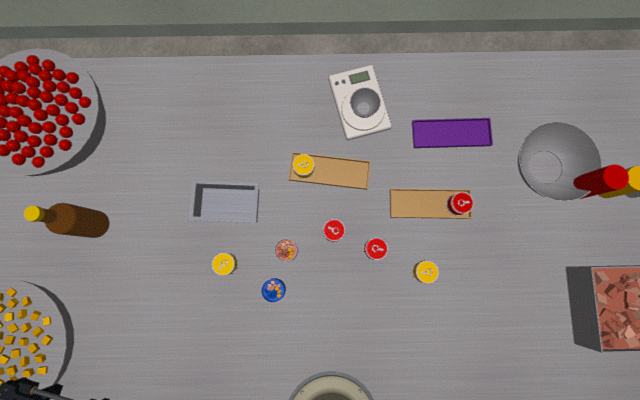

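View pics/side0.png

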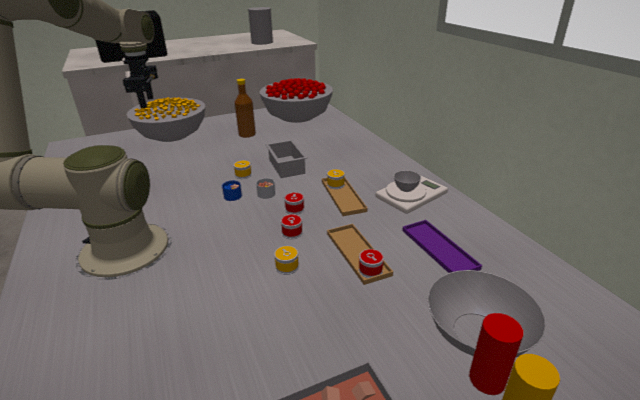

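The top view shows:
- **Loose yellow cans:** (224,264) and (428,271).
- **Loose red cans:** (334,230) and (376,249).
- **Open can:** two cans are open on top, a grey one at (286,250) and a blue one at (273,290). The grey one is meant, since it is bare metal.
- **Trays:** the brown tray at (329,171) holds the yellow can, and the brown tray at (430,204) holds the red can. The purple one at (452,132) is a look-alike.
- **Pan:** (225,203).

Next I'll confirm these in an enlarged crop and measure.

```bash
cat > h.py <<'E'
import numpy as np,cv2
def cloud(f):
    K=f['intrinsics'];T=np.linalg.inv(f['world_to_cam']);d=f['depth'].astype(float)
    v,u=np.mgrid[:d.shape[0],:d.shape[1]]
    P=np.stack([(u-K[0,2])/K[0,0]*d,-(v-K[1,2])/K[1,1]*d,-d],-1)
    return P@T[:3,:3].T+T[:3,3]
def ray(f,u,v,z):
    K=f['intrinsics'];T=np.linalg.inv(f['world_to_cam'])
    r=T[:3,:3]@np.array([(u-K[0,2])/K[0,0],-(v-K[1,2])/K[1,1],-1]);c=T[:3,3]
    return c+r*(z-c[2])/r[2]
E
python3 - <<'E'
from h import *
f=np.load('top0.npz'); W=cloud(f); im=f['pixels']
cv2.imwrite('pics/crop0.png',cv2.resize(im[110:310,180:500],None,fx=2.5,fy=2.5,interpolation=cv2.INTER_CUBIC))
v,u=np.mgrid[:400,:640]
for n,(cu,cv_) in dict(y1=(224,264),y2=(428,271),r1=(334,230),r2=(376,249),op=(286,250),blue=(273,290),py=(303,165),pr=(461,203)).items():
    m=(np.hypot(u-cu,v-cv_)<18)&(W[...,2]>.036)&(W[...,2]<.058)
    P=W[m]; (c,r)=cv2.minEnclosingCircle(P[:,:2].astype(np.float32))
    print(n,m.sum(),'enc',np.round(c,4),round(r,4),'z',np.round(np.percentile(P[:,2],[5,50,95]),4),'ray',ray(f,cu,cv_,.045 if n[0]!='p' else .048).round(4))
def rect(n,box,zlo,zhi):
    x0,y0,x1,y1=box
    m=(u>x0)&(u<x1)&(v>y0)&(v<y1)&(W[...,2]>zlo)&(W[...,2]<zhi)
    print(n,m.sum(),cv2.minAreaRect(W[m][:,:2].astype(np.float32)))
rect('trayY',(284,148,375,194),.009,.022)
rect('trayR',(384,184,478,224),.009,.022)
rect('pan',(182,175,266,230),.055,.075)
print('table z',np.median(W[300:340,300:400,2]))
E
```

```text
y1 407 enc [0.4056 0.2765] 0.03 z [0.041  0.0441 0.0472] ray [0.4041 0.2722 0.045 ]
y2 410 enc [ 0.3753 -0.2569] 0.0301 z [0.0413 0.0446 0.0473] ray [ 0.3765 -0.2599  0.045 ]
r1 388 enc [ 0.489  -0.0154] 0.0297 z [0.0412 0.0444 0.0477] ray [ 0.4879 -0.0171  0.045 ]
r2 405 enc [ 0.4383 -0.1268] 0.0299 z [0.0412 0.0443 0.0471] ray [ 0.4359 -0.1264  0.045 ]
op 85 enc [0.4389 0.1129] 0.0298 z [0.0361 0.039  0.045 ] ray [0.4375 0.1102 0.045 ]
blue 83 enc [0.3352 0.1465] 0.0297 z [0.0362 0.0391 0.0467] ray [0.3353 0.1442 0.045 ]
py 375 enc [0.6687 0.0643] 0.03 z [0.0438 0.0475 0.0503] ray [0.6655 0.063  0.048 ]
pr 402 enc [ 0.5561 -0.3607] 0.0301 z [0.0427 0.0476 0.0507] ray [ 0.554  -0.3581  0.048 ]
trayY 316 ((0.6596051454544067, -0.00799214094877243), (0.22208718955516815, 0.08112400025129318), 82.02630615234375)
trayR 318 ((0.561040461063385, -0.2865259647369385), (0.22341012954711914, 0.08076413720846176), 88.19864654541016)
pan 837 ((0.5688906908035278, 0.27299612760543823), (0.1774200052022934, 0.10847523808479309), 86.60734558105469)
table z -0.0008014959336868355
```

View pics/crop0.png

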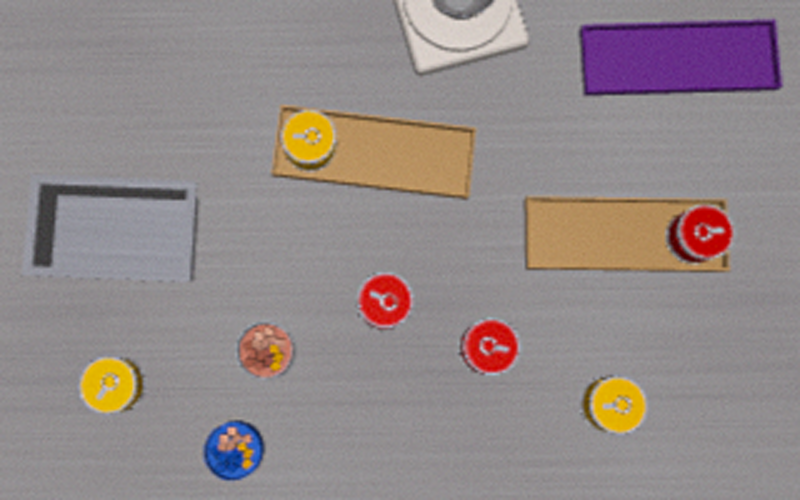

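All measurements hold up: can radii are 30 mm, lids sit at 45 and 48 mm, and the trays come out 222x81 and the pan 177x108. The crop confirms the grey open can at crop pixel (265,350), with the blue decoy at (233,450). I'll grip the open can along the pan's long axis first.

```bash
cat > g.py <<'E'
import sys,numpy as np
from station import telemetry
s=telemetry.sense();p=np.array(s['position']);R=np.array(s['orientation'])
print('t %.2f'%s['time_s'],p.round(4),'a %.1f'%np.degrees(np.arctan2(R[1,1],R[0,1])),'w %.4f'%s['width'],'f',np.round(s['force'],1),'g %.1f'%s['grip_force'])
a0=np.arctan2(R[1,1],R[0,1])
for k in sys.argv[1:]:
    x,y,z,a=map(float,k.split(','));a=np.radians(a);d=np.array([x,y,z])-p
    tw=-((a-a0+np.pi)%(2*np.pi)-np.pi)
    ax=lambda a:np.round(100*np.array([-np.sin(a)*d[0]+np.cos(a)*d[1],np.cos(a)*d[0]+np.sin(a)*d[1],-d[2]]),2)
    print('twist %.3f'%tw,'now-axes',ax(a0),'after-twist axes',ax(a))
    p=np.array([x,y,z]);a0=a
E
python3 - <<'E'
import numpy as np
for n,c,a in(('Y',(.6596,-.0080),82.03),('R',(.5610,-.2865),88.2),('pan',(.5689,.2730),86.6)):
    d=np.array([np.cos(np.radians(a)),np.sin(np.radians(a))])
    print(n,[(np.array(c)+k*d).round(4) for k in(-.072,0,.072)])
E
python3 g.py .4389,.1129,.10,86.6 .4389,.1129,.017,86.6 .5689,.2730,.12,86.6
```

```text
Y [array([ 0.6496, -0.0793]), array([ 0.6596, -0.008 ]), array([0.6696, 0.0633])]
R [array([ 0.5587, -0.3585]), array([ 0.561 , -0.2865]), array([ 0.5633, -0.2145])]
pan [array([0.5646, 0.2011]), array([0.5689, 0.273 ]), array([0.5732, 0.3449])]
t 0.10 [0.1474 0.5037 0.2382] a 73.7 w 0.0880 f [ 0.5 -0.  -0.5] g 0.0
twist -0.225 now-axes [-38.95 -29.31  13.82] after-twist axes [-31.41 -37.28  13.82]
twist -0.000 now-axes [0.  0.  8.3] after-twist axes [0.  0.  8.3]
twist -0.000 now-axes [-12.03  16.75 -10.3 ] after-twist axes [-12.03  16.75 -10.3 ]
```

jog_arm:
  rows:
    - [[0,0,1],-0.1125]
    - [[0,0,1],-0.1125]
    - [[-3.1,-3.7,1],0]
    - [[-3.1,-3.7,1],0]
    - [[-3.1,-3.7,1],0]
  hand: 100
  squeeze: 20

```text
time_s: 0.72
position: [0.2342, 0.3862, 0.1882]
orientation: [[-0.998, 0.059, -0.0], [0.059, 0.998, -0.0], [0.0, -0.0, -1.0]]
force: [0.5, 0.2, -0.1]
width: 0.0883
grip_force: 0.0
```

jog_arm:
  rows:
    - [[-3.1,-3.7,1.2],0]
    - [[-3.1,-3.7,1.2],0]
    - [[-3.1,-3.7,1.2],0]
    - [[-3.1,-3.7,1.2],0]
    - [[-3.1,-3.7,1.2],0]

```text
time_s: 1.35
position: [0.3781, 0.1922, 0.1283]
orientation: [[-0.998, 0.06, -0.0], [0.06, 0.998, 0.0], [0.0, 0.0, -1.0]]
force: [0.4, 0.0, -0.5]
width: 0.0885
grip_force: 0.0
```

jog_arm:
  rows:
    - [[-3.1,-3.7,1.2],0]
    - [[-3.1,-3.7,1.2],0]
    - [[0,0,0],0]
    - [[0,0,0],0]

```text
time_s: 1.85
position: [0.4343, 0.1164, 0.1046]
orientation: [[-0.998, 0.06, -0.001], [0.06, 0.998, 0.0], [0.001, 0.0, -1.0]]
force: [-0.6, -0.2, 0.1]
width: 0.0883
grip_force: 0.0
```

```bash
python3 g.py .4389,.1129,.10,86.6 .4389,.1129,.017,86.6
python3 - <<'E'
from station import cams
import cv2,numpy as np
f=cams.grab_frame('wrist'); cv2.imwrite('pics/w1.png',f['pixels']); np.savez('w1.npz',**f)
E
```

```text
t 1.85 [0.4343 0.1164 0.1046] a 86.6 w 0.0883 f [-0.6 -0.2  0.1] g 0.0
twist -0.001 now-axes [-0.48 -0.32  0.46] after-twist axes [-0.48 -0.32  0.46]
twist -0.000 now-axes [0.  0.  8.3] after-twist axes [0.  0.  8.3]
```

View pics/w1.png

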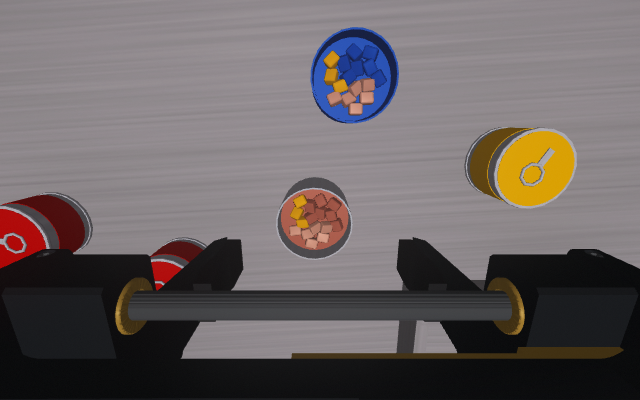

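The wrist view shows the grey open can at (314,222), midway between the fingertips (mid u≈320), and the blue one at (354,75) clear of them. Now I'll descend and grip.

jog_arm:
  rows:
    - [[-0.24,-0.16,0.5],0]
    - [[-0.24,-0.16,2],0]
    - [[0,0,2.5],0]
    - [[0,0,2.5],0]
    - [[0,0,1.3],0]

```text
time_s: 2.52
position: [0.4388, 0.113, 0.0157]
orientation: [[-0.998, 0.059, -0.001], [0.059, 0.998, -0.0], [0.001, -0.0, -1.0]]
force: [0.3, -0.2, -0.4]
width: 0.0882
grip_force: 0.0
```

jog_arm:
  rows:
    - [[0,0,0],0]
    - [[0,0,0],0]
    - [[0,0,0],0]
    - [[0,0,0],0]
    - [[0,0,0],0]
  hand: 50
  squeeze: 20

```text
time_s: 3.15
position: [0.4399, 0.1125, 0.0174]
orientation: [[-0.998, 0.06, 0.001], [0.06, 0.998, 0.0], [-0.001, 0.0, -1.0]]
force: [-1.7, 1.2, 5.9]
width: 0.0598
grip_force: 20.0
```

```bash
python3 g.py .4389,.1129,.12,86.6 .5689,.2730,.12,86.6 .5689,.2730,.019,86.6
```

```text
t 3.15 [0.4399 0.1125 0.0174] a 86.6 w 0.0598 f [-1.7  1.2  5.9] g 20.0
twist -0.000 now-axes [  0.1    0.03 -10.26] after-twist axes [  0.1    0.03 -10.26]
twist -0.000 now-axes [-12.03  16.75  -0.  ] after-twist axes [-12.03  16.75  -0.  ]
twist -0.000 now-axes [ 0.   0.  10.1] after-twist axes [ 0.   0.  10.1]
```

jog_arm:
  rows:
    - [[0,0,-1],0]
    - [[0,0,-2],0]
    - [[0,0,-2.5],0]
    - [[0,0,-2.5],0]
    - [[0,0,-2.2],0]

```text
time_s: 3.78
position: [0.4393, 0.1125, 0.1201]
orientation: [[-0.998, 0.06, 0.0], [0.06, 0.998, -0.0], [-0.0, 0.0, -1.0]]
force: [0.7, 0.3, -1.8]
width: 0.0597
grip_force: 20.0
```

jog_arm:
  rows:
    - [[-1.5,2.1,0],0]
    - [[-2.5,3.5,0],0]
    - [[-2.5,3.5,0],0]
    - [[-2.5,3.5,0],0]
    - [[-2.0,2.75,0],0]

```text
time_s: 4.4
position: [0.559, 0.2604, 0.119]
orientation: [[-0.998, 0.059, -0.0], [0.059, 0.998, -0.0], [0.0, -0.0, -1.0]]
force: [0.5, -0.9, -1.2]
width: 0.0596
grip_force: 20.0
```

jog_arm:
  rows:
    - [[-0.9,1.4,0],0]
    - [[0,0,0],0]
    - [[0,0,0],0]
    - [[0,0,0],0]

```text
time_s: 4.9
position: [0.568, 0.272, 0.119]
orientation: [[-0.998, 0.06, -0.0], [0.06, 0.998, -0.0], [0.0, -0.0, -1.0]]
force: [0.3, 0.2, -0.5]
width: 0.0595
grip_force: 20.0
```

```bash
python3 g.py .5689,.2730,.12,86.6 .5689,.2730,.0193,86.6
python3 - <<'E'
from station import cams
import cv2,numpy as np
f=cams.grab_frame('wrist'); cv2.imwrite('pics/w2.png',f['pixels'])
E
```

```text
t 4.90 [0.568 0.272 0.119] a 86.5 w 0.0595 f [ 0.3  0.2 -0.5] g 20.0
twist -0.001 now-axes [-0.08  0.11 -0.1 ] after-twist axes [-0.09  0.11 -0.1 ]
twist -0.000 now-axes [ 0.    0.   10.07] after-twist axes [ 0.    0.   10.07]
```

View pics/w2.png

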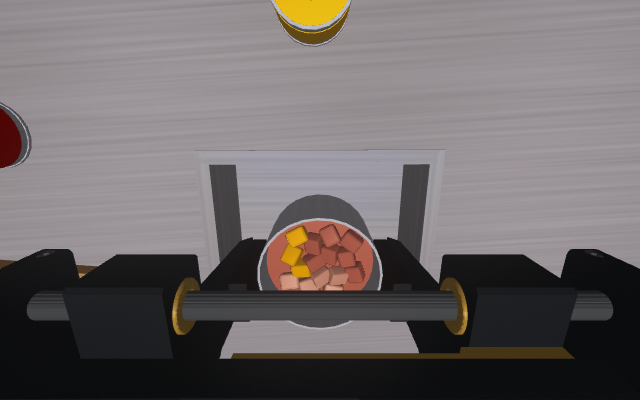

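The wrist view shows the can centred at (320,275) between the pan walls (u≈205 to 435). Lowering it now.

jog_arm:
  rows:
    - [[0,0.1,1.5],0]
    - [[0,0,2.5],0]
    - [[0,0,2.5],0]
    - [[0,0,2],0]
    - [[0,0,0.8],0]

```text
time_s: 5.58
position: [0.5677, 0.2734, 0.0241]
orientation: [[-0.998, 0.06, -0.002], [0.06, 0.998, -0.001], [0.002, -0.001, -1.0]]
force: [-0.2, -0.6, -0.7]
width: 0.0595
grip_force: 20.0
```

jog_arm:
  rows:
    - [[0,0,0.3],0]
    - [[0,0,0.2],0]
    - [[0,0,0.1],0]
    - [[0,0,0],0]

```text
time_s: 6.08
position: [0.5684, 0.2736, 0.02]
orientation: [[-0.998, 0.06, 0.001], [0.06, 0.998, 0.0], [-0.0, 0.0, -1.0]]
force: [0.5, 0.3, -1.2]
width: 0.0594
grip_force: 20.0
```

jog_arm:
  rows:
    - [[0,0,0.1],0]
    - [[0,0,0],0]
    - [[0,0,0],0]

```text
time_s: 6.45
position: [0.5685, 0.2737, 0.0194]
orientation: [[-0.998, 0.06, 0.001], [0.06, 0.998, 0.0], [-0.001, 0.0, -1.0]]
force: [-2.5, -0.0, 5.1]
width: 0.0594
grip_force: 20.0
```

Touchdown: 5 N at the expected height. Releasing and rising.

jog_arm:
  rows:
    - [[0,0,0],0]
    - [[0,0,0],0]
    - [[0,0,0],0]
    - [[0,0,0],0]
  hand: 82

```text
time_s: 6.95
position: [0.5683, 0.2736, 0.0186]
orientation: [[-0.998, 0.06, -0.0], [0.06, 0.998, -0.0], [0.0, -0.0, -1.0]]
force: [0.1, -0.4, 0.5]
width: 0.0723
grip_force: 0.0
```

jog_arm:
  rows:
    - [[0,0,-1.5],0]
    - [[0,0,-3.5],0]
    - [[0,0,-4],0]
    - [[0,0,-1],0.165]
    - [[0,0,0],0.165]

```text
time_s: 7.58
position: [0.5689, 0.2738, 0.1212]
orientation: [[-0.923, 0.385, 0.003], [0.385, 0.923, 0.001], [-0.003, 0.002, -1.0]]
force: [0.4, -0.7, -1.7]
width: 0.0726
grip_force: 0.0
```

jog_arm:
  rows:
    - [[0,0,0],0.165]
    - [[0,0,0],0.165]
    - [[0,0,0],0.165]
    - [[0,0,0],0.165]
    - [[0,0,0],0.165]
  hand: 100

```text
time_s: 8.2
position: [0.5685, 0.2737, 0.1199]
orientation: [[-0.343, 0.939, 0.001], [0.939, 0.343, 0.0], [-0.0, 0.001, -1.0]]
force: [-0.3, -0.1, -0.2]
width: 0.0883
grip_force: 0.0
```

jog_arm:
  rows:
    - [[0,0,0],0.165]
    - [[0,0,0],0.165]
    - [[0,0,0],0.166]
    - [[0,0,0],0]

```text
time_s: 8.7
position: [0.5685, 0.2737, 0.1197]
orientation: [[0.138, 0.99, 0.001], [0.99, -0.138, 0.0], [0.0, 0.001, -1.0]]
force: [-0.4, 0.2, -0.1]
width: 0.0881
grip_force: 0.0
```

```bash
python3 g.py .4056,.2765,.10,-8 .4056,.2765,.017,-8;  python3 - <<'E'
from station import cams
import cv2,numpy as np
f=cams.grab_frame('top'); cv2.imwrite('pics/t2.png',f['pixels'][100:320,160:480])
f=cams.grab_frame('side'); cv2.imwrite('pics/s2.png',cv2.resize(f['pixels'][80:300,180:460],None,fx=2,fy=2))
E
```

```text
t 8.70 [0.5685 0.2737 0.1197] a -7.9 w 0.0881 f [-0.4  0.2 -0.1] g 0.0
twist 0.001 now-axes [ -1.97 -16.17   1.97] after-twist axes [ -1.99 -16.17   1.97]
twist -0.000 now-axes [0.  0.  8.3] after-twist axes [0.  0.  8.3]
```

View pics/s2.png

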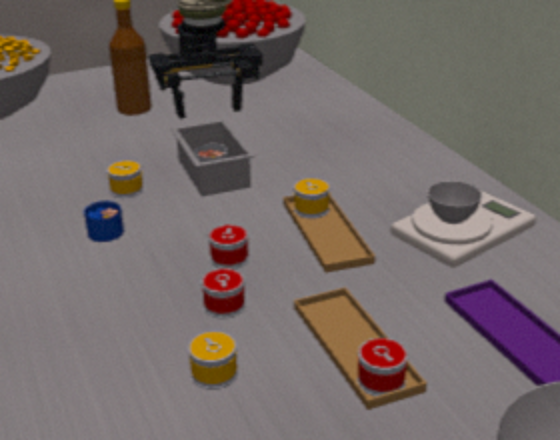

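The side view shows the open can upright in the pan at (212,155), and everything else is undisturbed. Next is the yellow can by the pan.

jog_arm:
  rows:
    - [[-0.5,-4,0.5],0]
    - [[-0.5,-4.1,0.5],0]
    - [[-0.5,-4.1,0.5],0]
    - [[-0.5,-4,0.5],0]
    - [[0,0,0],0]

```text
time_s: 9.43
position: [0.4032, 0.2765, 0.0989]
orientation: [[0.136, 0.991, -0.001], [0.991, -0.136, -0.0], [-0.001, -0.001, -1.0]]
force: [0.8, 1.0, 1.1]
width: 0.0877
grip_force: 0.0
```

jog_arm:
  rows:
    - [[0,0,2],0]
    - [[0,0,2.5],0]
    - [[0,0,2.5],0]
    - [[0,0,1.3],0]
    - [[0,0,0],0]

```text
time_s: 10.05
position: [0.4055, 0.2763, 0.0155]
orientation: [[0.139, 0.99, -0.001], [0.99, -0.139, -0.0], [-0.0, -0.001, -1.0]]
force: [-0.9, 1.2, 0.8]
width: 0.0884
grip_force: 0.0
```

jog_arm:
  rows:
    - [[0,0,0],0]
    - [[0,0,0],0]
    - [[0,0,0],0]
    - [[0,0,0],0]
    - [[0,0,0],0]
  hand: 50

```text
time_s: 10.68
position: [0.4054, 0.2765, 0.0161]
orientation: [[0.139, 0.99, 0.001], [0.99, -0.139, 0.0], [0.0, 0.001, -1.0]]
force: [-1.1, -0.8, 6.4]
width: 0.0594
grip_force: 20.0
```

```bash
python3 g.py .4056,.2765,.11,-8 .6496,-.0793,.11,-8 .6496,-.0793,.021,-8
```

```text
t 10.68 [0.4054 0.2765 0.0161] a -8.0 w 0.0594 f [-1.1 -0.8  6.4] g 20.0
twist -0.000 now-axes [ 0.    0.02 -9.39] after-twist axes [ 0.    0.02 -9.39]
twist -0.000 now-axes [-31.84  29.11  -0.  ] after-twist axes [-31.84  29.11  -0.  ]
twist -0.000 now-axes [0.  0.  8.9] after-twist axes [0.  0.  8.9]
```

jog_arm:
  rows:
    - [[0,0,-1],0]
    - [[0,0,-2.4],0]
    - [[0,0,-3],0]
    - [[0,0,-3],0]
    - [[-1.5,1.4,0],0]

```text
time_s: 11.3
position: [0.4174, 0.2603, 0.1121]
orientation: [[0.138, 0.99, 0.004], [0.99, -0.138, 0.001], [0.002, 0.004, -1.0]]
force: [0.5, 0.0, -1.8]
width: 0.0596
grip_force: 20.0
```

jog_arm:
  rows:
    - [[-3.2,2.9,0],0]
    - [[-3.2,2.9,0],0]
    - [[-3.2,2.9,0],0]
    - [[-3.2,2.9,0],0]
    - [[-3.2,2.9,0],0]

```text
time_s: 11.92
position: [0.5386, 0.0797, 0.1101]
orientation: [[0.14, 0.99, -0.0], [0.99, -0.14, 0.0], [0.0, -0.0, -1.0]]
force: [0.4, 0.3, -1.3]
width: 0.0591
grip_force: 20.0
```

jog_arm:
  rows:
    - [[-3.2,2.9,0],0]
    - [[-3.2,2.9,0],0]
    - [[-3.2,2.9,0],0]
    - [[-3.2,2.9,0],0]
    - [[-1.5,1.6,0],0]

```text
time_s: 12.55
position: [0.6494, -0.081, 0.1098]
orientation: [[0.141, 0.99, -0.0], [0.99, -0.141, -0.0], [-0.0, -0.0, -1.0]]
force: [0.3, -1.2, -1.0]
width: 0.0593
grip_force: 20.0
```

jog_arm:
  rows:
    - [[0,0,0],0]
    - [[0,0,0],0]
    - [[0,0,0],0]

```text
time_s: 12.92
position: [0.6485, -0.0781, 0.11]
orientation: [[0.138, 0.99, -0.0], [0.99, -0.138, 0.0], [0.0, -0.0, -1.0]]
force: [-0.1, 1.3, -1.5]
width: 0.0597
grip_force: 20.0
```

```bash
python3 g.py .6496,-.0793,.11,-8 .6496,-.0793,.0191,-8
```

```text
t 12.93 [ 0.6485 -0.0781  0.11  ] a -8.0 w 0.0597 f [-0.1  1.3 -1.5] g 20.0
twist 0.001 now-axes [-0.11  0.13 -0.  ] after-twist axes [-0.11  0.13 -0.  ]
twist -0.000 now-axes [0.   0.   9.09] after-twist axes [0.   0.   9.09]
```

jog_arm:
  rows:
    - [[-0.1,0.12,1.5],0]
    - [[0,0,2.5],0]
    - [[0,0,2.5],0]
    - [[0,0,1.6],0]
    - [[0,0,0.5],0]

```text
time_s: 13.55
position: [0.6495, -0.08, 0.0225]
orientation: [[0.139, 0.99, -0.002], [0.99, -0.139, 0.0], [0.0, -0.002, -1.0]]
force: [-0.6, -0.1, -1.0]
width: 0.0597
grip_force: 20.0
```

jog_arm:
  rows:
    - [[0,0,0.3],0]
    - [[0,0,0.1],0]
    - [[0,0,0],0]

```text
time_s: 13.92
position: [0.6502, -0.0803, 0.0202]
orientation: [[0.14, 0.99, 0.001], [0.99, -0.14, -0.0], [-0.0, 0.001, -1.0]]
force: [0.4, -0.0, -0.8]
width: 0.0596
grip_force: 20.0
```

jog_arm:
  rows:
    - [[0,0,0.12],0]
    - [[0,0,0],0]
    - [[0,0,0],0]

```text
time_s: 14.3
position: [0.6502, -0.0803, 0.0192]
orientation: [[0.139, 0.99, 0.001], [0.99, -0.139, -0.0], [-0.0, 0.001, -1.0]]
force: [-1.6, 0.7, 5.4]
width: 0.0594
grip_force: 20.0
```

jog_arm:
  rows:
    - [[0,0,0],0]
    - [[0,0,0],0]
    - [[0,0,0],0]
    - [[0,0,0],0]
  hand: 88

```text
time_s: 14.8
position: [0.6499, -0.0802, 0.0184]
orientation: [[0.14, 0.99, -0.0], [0.99, -0.14, 0.0], [0.0, -0.0, -1.0]]
force: [-0.0, -0.3, -1.0]
width: 0.0774
grip_force: 0.0
```

jog_arm:
  rows:
    - [[0,0,-1],0]
    - [[0,0,-3],0]
    - [[0,0,-3],0]
    - [[0,0,-1.2],0]
    - [[0,0,0],0]

```text
time_s: 15.42
position: [0.6501, -0.0803, 0.101]
orientation: [[0.14, 0.99, 0.001], [0.99, -0.14, -0.0], [-0.0, 0.001, -1.0]]
force: [0.5, 0.8, 0.0]
width: 0.0776
grip_force: 0.0
```

```bash
python3 g.py .3753,-.2569,.10,-8 .3753,-.2569,.016,-8
```

```text
t 15.43 [ 0.6501 -0.0803  0.101 ] a -8.0 w 0.0776 f [0.5 0.8 0. ] g 0.0
twist -0.000 now-axes [-21.32 -24.75   0.1 ] after-twist axes [-21.31 -24.75   0.1 ]
twist -0.000 now-axes [0.  0.  8.4] after-twist axes [0.  0.  8.4]
```

jog_arm:
  rows:
    - [[-2.6,-3.0,0],0]
    - [[-2.7,-3.1,0],0]
    - [[-2.7,-3.1,0],0]
    - [[-2.7,-3.1,0],0]
    - [[-2.7,-3.1,0],0]
  hand: 100

```text
time_s: 16.05
position: [0.477, -0.1917, 0.0993]
orientation: [[0.139, 0.99, -0.002], [0.99, -0.139, 0.001], [0.001, -0.002, -1.0]]
force: [0.6, -0.8, -0.7]
width: 0.0883
grip_force: 0.0
```

jog_arm:
  rows:
    - [[-2.7,-3.1,0],0]
    - [[-2.7,-3.1,0],0]
    - [[-2.5,-3.15,0],0]
    - [[0,0,0],0]
    - [[0,0,0],0]

```text
time_s: 16.68
position: [0.3754, -0.2563, 0.1]
orientation: [[0.14, 0.99, -0.0], [0.99, -0.14, 0.001], [0.001, -0.001, -1.0]]
force: [0.5, -0.3, -0.5]
width: 0.0879
grip_force: 0.0
```

```bash
python3 g.py .3753,-.2569,.016,-8
python3 - <<'E'
from station import cams
import cv2,numpy as np
f=cams.grab_frame('wrist'); cv2.imwrite('pics/w3.png',f['pixels'])
f=cams.grab_frame('side'); cv2.imwrite('pics/s3.png',cv2.resize(f['pixels'][80:300,180:460],None,fx=2,fy=2))
E
```

```text
t 16.68 [ 0.3754 -0.2563  0.1   ] a -8.0 w 0.0879 f [ 0.5 -0.3 -0.5] g 0.0
twist -0.001 now-axes [-0.06  0.    8.4 ] after-twist axes [-0.06  0.    8.4 ]
```

View pics/s3.png

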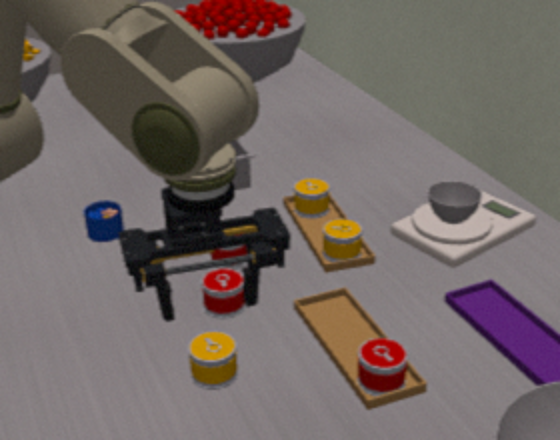

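View pics/w3.png

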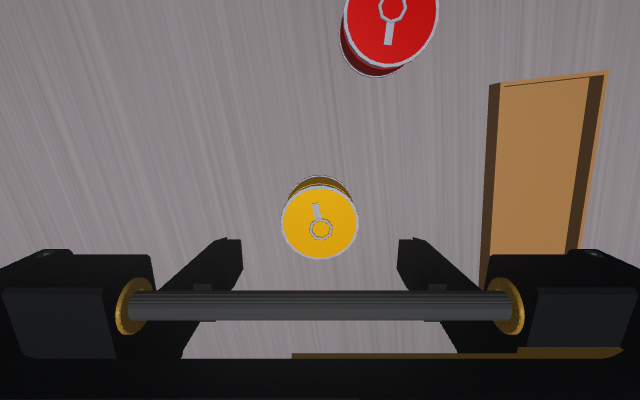

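The first yellow can stands flat in the tray's end place, at (342,240) in the side view. The second is centred between the fingers at wrist pixel (320,222).

jog_arm:
  rows:
    - [[0,0,2],0]
    - [[0,0,2.5],0]
    - [[0,0,2.5],0]
    - [[0,0,1.4],0]
    - [[0,0,0],0]

```text
time_s: 17.4
position: [0.3752, -0.2561, 0.016]
orientation: [[0.139, 0.99, -0.001], [0.99, -0.139, 0.001], [0.001, -0.001, -1.0]]
force: [-0.4, 0.6, 0.8]
width: 0.0881
grip_force: 0.0
```

jog_arm:
  rows:
    - [[0,0,0],0]
    - [[0,0,0],0]
    - [[0,0,0],0]
    - [[0,0,0],0]
    - [[0,0,0],0]
  hand: 50

```text
time_s: 18.02
position: [0.3753, -0.2568, 0.0169]
orientation: [[0.14, 0.99, 0.0], [0.99, -0.14, -0.001], [-0.0, 0.001, -1.0]]
force: [-0.2, 0.3, 5.6]
width: 0.0595
grip_force: 20.0
```

```bash
python3 g.py .3753,-.2569,.11,-8 .6596,-.0080,.11,-8 .6596,-.008,.019,-8
```

```text
t 18.02 [ 0.3753 -0.2568  0.0169] a -8.0 w 0.0595 f [-0.2  0.3  5.6] g 20.0
twist -0.000 now-axes [-0.01  0.   -9.31] after-twist axes [-0.01  0.   -9.31]
twist -0.000 now-axes [28.6  24.69 -0.  ] after-twist axes [28.6  24.69 -0.  ]
twist -0.000 now-axes [0.  0.  9.1] after-twist axes [0.  0.  9.1]
```

jog_arm:
  rows:
    - [[0,0,-1],0]
    - [[0,0,-2.3],0]
    - [[0,0,-3],0]
    - [[0,0,-3],0]
    - [[1.5,1.3,0],0]

```text
time_s: 18.65
position: [0.3906, -0.2446, 0.1119]
orientation: [[0.141, 0.99, 0.003], [0.99, -0.141, -0.003], [-0.003, 0.003, -1.0]]
force: [0.3, 0.5, -1.1]
width: 0.0596
grip_force: 20.0
```

jog_arm:
  rows:
    - [[3.1,2.7,0],0]
    - [[3.1,2.7,0],0]
    - [[3.1,2.7,0],0]
    - [[3.1,2.7,0],0]
    - [[3.1,2.7,0],0]

```text
time_s: 19.27
position: [0.5462, -0.1079, 0.1099]
orientation: [[0.139, 0.99, -0.0], [0.99, -0.139, -0.0], [-0.0, -0.0, -1.0]]
force: [0.7, -0.4, -0.3]
width: 0.0595
grip_force: 20.0
```

jog_arm:
  rows:
    - [[3.1,2.7,0],0]
    - [[3.1,2.7,0],0]
    - [[3.1,2.7,0],0]
    - [[2.3,1.8,0],0]
    - [[0,0,0],0]

```text
time_s: 19.9
position: [0.66, -0.0066, 0.1093]
orientation: [[0.137, 0.991, -0.0], [0.991, -0.137, 0.0], [0.0, -0.0, -1.0]]
force: [-0.2, -0.6, -1.1]
width: 0.0596
grip_force: 20.0
```

jog_arm:
  rows:
    - [[0,0,0],0]
    - [[0,0,0],0]
    - [[0,0,0],0]

```text
time_s: 20.27
position: [0.6594, -0.0085, 0.1098]
orientation: [[0.14, 0.99, 0.0], [0.99, -0.14, -0.0], [-0.0, 0.0, -1.0]]
force: [-0.3, -0.7, -1.7]
width: 0.0597
grip_force: 20.0
```

```bash
python3 g.py .6596,-.0080,.11,-8 .6596,-.008,.0199,-8
```

```text
t 20.27 [ 0.6594 -0.0085  0.1098] a -8.1 w 0.0597 f [-0.3 -0.7 -1.7] g 20.0
twist -0.001 now-axes [ 0.06  0.02 -0.02] after-twist axes [ 0.06  0.02 -0.02]
twist -0.000 now-axes [0.   0.   9.01] after-twist axes [0.   0.   9.01]
```

jog_arm:
  rows:
    - [[0.05,0,1.5],0]
    - [[0,0,2.5],0]
    - [[0,0,2.5],0]
    - [[0,0,1.6],0]
    - [[0,0,0.5],0]

```text
time_s: 20.9
position: [0.6592, -0.0074, 0.0223]
orientation: [[0.14, 0.99, -0.002], [0.99, -0.14, 0.0], [0.0, -0.002, -1.0]]
force: [0.9, 0.1, -1.1]
width: 0.0597
grip_force: 20.0
```

jog_arm:
  rows:
    - [[0,0,0.3],0]
    - [[0,0,0.1],0]
    - [[0,0,0],0]

```text
time_s: 21.28
position: [0.66, -0.0074, 0.0201]
orientation: [[0.14, 0.99, 0.001], [0.99, -0.14, -0.0], [-0.0, 0.001, -1.0]]
force: [-0.1, 0.1, -0.3]
width: 0.0593
grip_force: 20.0
```

jog_arm:
  rows:
    - [[0,0,0.1],0]
    - [[0,0,0],0]
    - [[0,0,0],0]

```text
time_s: 21.65
position: [0.66, -0.0074, 0.02]
orientation: [[0.139, 0.99, 0.001], [0.99, -0.139, -0.0], [-0.0, 0.001, -1.0]]
force: [-3.5, -0.0, 7.2]
width: 0.0596
grip_force: 20.0
```

Contact felt. Releasing, then on to the red can at (0.438,-0.127) with yaw -1.8°.

jog_arm:
  rows:
    - [[0,0,0],0]
    - [[0,0,0],0]
    - [[0,0,0],0]
    - [[0,0,0],0]
  hand: 88

```text
time_s: 22.15
position: [0.6597, -0.0074, 0.0184]
orientation: [[0.14, 0.99, -0.0], [0.99, -0.14, 0.0], [-0.0, -0.0, -1.0]]
force: [-0.4, 0.1, -0.7]
width: 0.0775
grip_force: 0.0
```

jog_arm:
  rows:
    - [[0,0,-1],0]
    - [[0,0,-3],0]
    - [[0,0,-3],0]
    - [[0,0,-1.2],-0.108]
    - [[0,0,0],0]

```text
time_s: 22.78
position: [0.6602, -0.0075, 0.1021]
orientation: [[0.033, 0.999, 0.003], [0.999, -0.033, -0.0], [-0.0, 0.003, -1.0]]
force: [0.1, 0.1, -0.8]
width: 0.0776
grip_force: 0.0
```

```bash
python3 g.py .4383,-.1268,.10,-1.8 .4383,-.1268,.016,-1.8
```

```text
t 22.77 [ 0.6602 -0.0075  0.1021] a -1.9 w 0.0776 f [ 0.1  0.1 -0.8] g 0.0
twist -0.001 now-axes [-12.65 -21.79   0.21] after-twist axes [-12.62 -21.81   0.21]
twist -0.000 now-axes [0.  0.  8.4] after-twist axes [0.  0.  8.4]
```

jog_arm:
  rows:
    - [[-2.1,-3.6,0],0]
    - [[-2.1,-3.7,0],0]
    - [[-2.1,-3.7,0],0]
    - [[-2.1,-3.7,0],0]
    - [[-2.1,-3.6,0],0]
  hand: 100

```text
time_s: 23.4
position: [0.4719, -0.1069, 0.1001]
orientation: [[0.034, 0.999, -0.001], [0.999, -0.034, 0.0], [0.0, -0.001, -1.0]]
force: [-0.4, -0.4, 0.9]
width: 0.0881
grip_force: 0.0
```

jog_arm:
  rows:
    - [[-2.1,-3.5,0],0]
    - [[0,0,0],0]
    - [[0,0,0],0]

```text
time_s: 23.78
position: [0.4383, -0.1263, 0.1005]
orientation: [[0.033, 0.999, 0.0], [0.999, -0.033, -0.0], [-0.0, 0.0, -1.0]]
force: [0.2, 0.7, 0.3]
width: 0.0883
grip_force: 0.0
```

jog_arm:
  rows:
    - [[0,0,2],0]
    - [[0,0,2.5],0]
    - [[0,0,2.5],0]
    - [[0,0,1.5],0]
    - [[0,0,0],0]

```text
time_s: 24.4
position: [0.4378, -0.1259, 0.0149]
orientation: [[0.032, 0.999, -0.001], [0.999, -0.032, 0.001], [0.001, -0.001, -1.0]]
force: [0.2, -0.0, 0.1]
width: 0.088
grip_force: 0.0
```

jog_arm:
  rows:
    - [[0,0,0],0]
    - [[0,0,0],0]
    - [[0,0,0],0]
    - [[0,0,0],0]
    - [[0,0,0],0]
  hand: 50

```text
time_s: 25.02
position: [0.438, -0.1265, 0.0159]
orientation: [[0.032, 0.999, 0.001], [0.999, -0.032, -0.0], [-0.0, 0.001, -1.0]]
force: [-1.6, 0.9, 6.8]
width: 0.0596
grip_force: 20.0
```

```bash
python3 g.py .4383,-.1268,.11,-1.8 .5610,-.2865,.11,-1.8 .561,-.2865,.019,-1.8
```

```text
t 25.02 [ 0.438  -0.1265  0.0159] a -1.8 w 0.0596 f [-1.6  0.9  6.8] g 20.0
twist -0.001 now-axes [-0.03  0.03 -9.41] after-twist axes [-0.03  0.03 -9.41]
twist -0.000 now-axes [-15.58  12.77  -0.  ] after-twist axes [-15.58  12.77  -0.  ]
twist -0.000 now-axes [0.  0.  9.1] after-twist axes [0.  0.  9.1]
```

jog_arm:
  rows:
    - [[0,0,-1],0]
    - [[0,0,-2.4],0]
    - [[0,0,-3],0]
    - [[0,0,-3],0]
    - [[-1.5,1.2,0],0]

```text
time_s: 25.65
position: [0.4499, -0.1418, 0.1119]
orientation: [[0.031, 1.0, 0.003], [1.0, -0.031, -0.002], [-0.002, 0.003, -1.0]]
force: [0.4, -0.1, -1.7]
width: 0.0594
grip_force: 20.0
```

jog_arm:
  rows:
    - [[-3,2.5,0],0]
    - [[-3,2.5,0],0]
    - [[-3,2.5,0],0]
    - [[-3,2.5,0],0]
    - [[-2.1,1.6,0],0]

```text
time_s: 26.28
position: [0.5612, -0.2875, 0.1096]
orientation: [[0.032, 0.999, -0.0], [0.999, -0.032, 0.0], [0.0, -0.0, -1.0]]
force: [-0.9, 0.2, -2.0]
width: 0.0595
grip_force: 20.0
```

jog_arm:
  rows:
    - [[0,0,0],0]
    - [[0,0,0],0]
    - [[0,0,0],0]
    - [[0,0,0],0]

```text
time_s: 26.78
position: [0.5606, -0.2859, 0.1098]
orientation: [[0.032, 1.0, 0.0], [1.0, -0.032, -0.0], [-0.0, 0.0, -1.0]]
force: [-0.3, 0.1, -1.7]
width: 0.0595
grip_force: 20.0
```

```bash
python3 g.py .5610,-.2865,.11,-1.8 .561,-.2865,.0189,-1.8
```

```text
t 26.77 [ 0.5606 -0.2859  0.1098] a -1.8 w 0.0595 f [-0.3  0.1 -1.7] g 20.0
twist -0.000 now-axes [-0.06  0.04 -0.02] after-twist axes [-0.06  0.04 -0.02]
twist -0.000 now-axes [0.   0.   9.11] after-twist axes [0.   0.   9.11]
```

jog_arm:
  rows:
    - [[0,0.04,1.5],0]
    - [[0,0,2.5],0]
    - [[0,0,2.5],0]
    - [[0,0,1.6],0]
    - [[0,0,0.5],0]

```text
time_s: 27.4
position: [0.5607, -0.2861, 0.0223]
orientation: [[0.032, 0.999, -0.001], [0.999, -0.032, 0.001], [0.001, -0.001, -1.0]]
force: [0.2, -0.5, -0.4]
width: 0.0596
grip_force: 20.0
```

jog_arm:
  rows:
    - [[0,0,0.3],0]
    - [[0,0,0.15],0]
    - [[0,0,0],0]
    - [[0,0,0],0]

```text
time_s: 27.9
position: [0.5613, -0.2865, 0.0194]
orientation: [[0.032, 0.999, 0.0], [0.999, -0.032, -0.0], [-0.0, 0.0, -1.0]]
force: [0.2, 0.9, -2.2]
width: 0.0592
grip_force: 20.0
```

jog_arm:
  rows:
    - [[0,0,0.1],0]
    - [[0,0,0],0]
    - [[0,0,0],0]

```text
time_s: 28.28
position: [0.5613, -0.2865, 0.019]
orientation: [[0.032, 0.999, 0.001], [0.999, -0.032, -0.0], [-0.0, 0.001, -1.0]]
force: [-3.2, 1.4, 4.8]
width: 0.0596
grip_force: 20.0
```

jog_arm:
  rows:
    - [[0,0,0],0]
    - [[0,0,0],0]
    - [[0,0,0],0]
    - [[0,0,0],0]
  hand: 88

```text
time_s: 28.78
position: [0.5611, -0.2864, 0.018]
orientation: [[0.032, 0.999, -0.0], [0.999, -0.032, 0.0], [0.0, -0.0, -1.0]]
force: [-0.1, -0.5, -1.3]
width: 0.0777
grip_force: 0.0
```

jog_arm:
  rows:
    - [[0,0,-1],0]
    - [[0,0,-3],0]
    - [[0,0,-3],0]
    - [[0,0,-1.2],0]
    - [[0,0,0],0]

```text
time_s: 29.4
position: [0.5613, -0.2865, 0.1005]
orientation: [[0.032, 0.999, 0.001], [0.999, -0.032, -0.001], [-0.001, 0.001, -1.0]]
force: [-0.3, -0.2, -0.4]
width: 0.0774
grip_force: 0.0
```

```bash
python3 g.py .4890,-.0154,.10,-1.8 .489,-.0154,.016,-1.8
```

```text
t 29.40 [ 0.5613 -0.2865  0.1005] a -1.8 w 0.0774 f [-0.3 -0.2 -0.4] g 0.0
twist -0.001 now-axes [26.87 -8.09  0.05] after-twist axes [26.87 -8.07  0.05]
twist -0.000 now-axes [0.  0.  8.4] after-twist axes [0.  0.  8.4]
```

jog_arm:
  rows:
    - [[3.8,-1.2,0],0]
    - [[3.9,-1.2,0],0]
    - [[3.9,-1.2,0],0]
    - [[3.9,-1.2,0],0]
    - [[3.8,-1.1,0],0]
  hand: 100

```text
time_s: 30.02
position: [0.5072, -0.0901, 0.0988]
orientation: [[0.032, 0.999, -0.002], [0.999, -0.032, 0.001], [0.001, -0.002, -1.0]]
force: [0.0, 0.8, -1.1]
width: 0.0882
grip_force: 0.0
```

jog_arm:
  rows:
    - [[3.8,-1.1,0],0]
    - [[3.75,-1.05,0],0]
    - [[0,0,0],0]
    - [[0,0,0],0]

```text
time_s: 30.52
position: [0.4892, -0.0159, 0.0995]
orientation: [[0.032, 0.999, -0.001], [0.999, -0.032, 0.0], [-0.0, -0.001, -1.0]]
force: [-0.1, -0.5, 0.7]
width: 0.0879
grip_force: 0.0
```

jog_arm:
  rows:
    - [[0,0,2],0]
    - [[0,0,2.5],0]
    - [[0,0,2.5],0]
    - [[0,0,1.4],0]
    - [[0,0,0],0]

```text
time_s: 31.15
position: [0.489, -0.0159, 0.0154]
orientation: [[0.033, 0.999, -0.002], [0.999, -0.033, 0.0], [0.0, -0.002, -1.0]]
force: [-0.4, -0.5, 0.2]
width: 0.088
grip_force: 0.0
```

jog_arm:
  rows:
    - [[0,0,0],0]
    - [[0,0,0],0]
    - [[0,0,0],0]
    - [[0,0,0],0]
    - [[0,0,0],0]
  hand: 50

```text
time_s: 31.78
position: [0.4895, -0.0155, 0.0165]
orientation: [[0.032, 0.999, 0.001], [0.999, -0.032, -0.0], [-0.0, 0.001, -1.0]]
force: [-0.8, 0.7, 5.6]
width: 0.0597
grip_force: 20.0
```

```bash
python3 g.py .4890,-.0154,.11,-1.8 .5633,-.2145,.11,-1.8 .5633,-.2145,.019,-1.8
```

```text
t 31.77 [ 0.4895 -0.0155  0.0165] a -1.8 w 0.0597 f [-0.8  0.7  5.6] g 20.0
twist -0.001 now-axes [ 0.01 -0.05 -9.35] after-twist axes [ 0.01 -0.05 -9.35]
twist -0.000 now-axes [-19.67   8.05  -0.  ] after-twist axes [-19.67   8.05  -0.  ]
twist -0.000 now-axes [0.  0.  9.1] after-twist axes [0.  0.  9.1]
```

jog_arm:
  rows:
    - [[0,0,-1],0]
    - [[0,0,-2.4],0]
    - [[0,0,-3],0]
    - [[0,0,-3],0]
    - [[-1.5,0.6,0],0]

```text
time_s: 32.4
position: [0.4956, -0.0308, 0.1119]
orientation: [[0.031, 1.0, 0.004], [1.0, -0.031, -0.001], [-0.001, 0.004, -1.0]]
force: [0.6, -0.8, -0.4]
width: 0.0598
grip_force: 20.0
```

jog_arm:
  rows:
    - [[-3.3,1.35,0],0]
    - [[-3.3,1.35,0],0]
    - [[-3.3,1.35,0],0]
    - [[-3.3,1.35,0],0]
    - [[-3.3,1.35,0],0]

```text
time_s: 33.02
position: [0.5567, -0.1995, 0.1085]
orientation: [[0.033, 0.999, -0.002], [0.999, -0.033, 0.001], [0.001, -0.002, -1.0]]
force: [-0.1, -0.0, -0.6]
width: 0.0596
grip_force: 20.0
```

jog_arm:
  rows:
    - [[-1.65,0.65,0],0]
    - [[0,0,0],0]
    - [[0,0,0],0]
    - [[0,0,0],0]

```text
time_s: 33.52
position: [0.5627, -0.2137, 0.1099]
orientation: [[0.031, 1.0, -0.0], [1.0, -0.031, 0.0], [0.0, -0.0, -1.0]]
force: [1.0, 0.1, -1.9]
width: 0.0591
grip_force: 20.0
```

```bash
python3 g.py .5633,-.2145,.11,-1.8 .5633,-.2145,.0195,-1.8
```

```text
t 33.52 [ 0.5627 -0.2137  0.1099] a -1.8 w 0.0591 f [ 1.   0.1 -1.9] g 20.0
twist 0.000 now-axes [-0.08  0.06 -0.01] after-twist axes [-0.08  0.06 -0.01]
twist -0.000 now-axes [0.   0.   9.05] after-twist axes [0.   0.   9.05]
```

jog_arm:
  rows:
    - [[-0.1,0.05,1.5],0]
    - [[0,0,2.5],0]
    - [[0,0,2.5],0]
    - [[0,0,1.6],0]
    - [[0,0,0.5],0]

```text
time_s: 34.15
position: [0.563, -0.2151, 0.0229]
orientation: [[0.032, 0.999, -0.001], [0.999, -0.032, 0.001], [0.001, -0.001, -1.0]]
force: [-0.3, 0.3, -0.6]
width: 0.0594
grip_force: 20.0
```

jog_arm:
  rows:
    - [[0,0,0.3],0]
    - [[0,0,0.15],0]
    - [[0,0,0],0]
    - [[0,0,0],0]

```text
time_s: 34.65
position: [0.5635, -0.2155, 0.0199]
orientation: [[0.032, 0.999, 0.001], [0.999, -0.032, -0.0], [-0.0, 0.001, -1.0]]
force: [0.2, 0.6, -0.1]
width: 0.0593
grip_force: 20.0
```

jog_arm:
  rows:
    - [[0,0,0.1],0]
    - [[0,0,0],0]
    - [[0,0,0],0]

```text
time_s: 35.02
position: [0.5636, -0.2155, 0.0195]
orientation: [[0.032, 0.999, 0.001], [0.999, -0.032, -0.0], [-0.0, 0.001, -1.0]]
force: [-3.1, 1.2, 6.3]
width: 0.0596
grip_force: 20.0
```

jog_arm:
  rows:
    - [[0,0,0],0]
    - [[0,0,0],0]
    - [[0,0,0],0]
    - [[0,0,0],0]
  hand: 88

```text
time_s: 35.52
position: [0.5634, -0.2154, 0.0185]
orientation: [[0.032, 0.999, -0.0], [0.999, -0.032, 0.0], [0.0, -0.0, -1.0]]
force: [0.0, 0.2, 0.1]
width: 0.0777
grip_force: 0.0
```

jog_arm:
  rows:
    - [[0,0,-1],0]
    - [[0,0,-3],0]
    - [[0,0,-4],0]
    - [[0,0,-4],0]
    - [[0,-4,-2],0]

```text
time_s: 36.15
position: [0.5245, -0.2146, 0.1613]
orientation: [[0.031, 1.0, 0.004], [1.0, -0.031, -0.003], [-0.003, 0.004, -1.0]]
force: [-0.3, -0.5, -0.0]
width: 0.0778
grip_force: 0.0
```

jog_arm:
  rows:
    - [[0,-4,0],0]
    - [[0,-4,0],0]
    - [[0,-4,0],0]
    - [[0,-4,0],0]
    - [[0,0,0],0]

```text
time_s: 36.78
position: [0.3622, -0.209, 0.1593]
orientation: [[0.034, 0.999, 0.001], [0.999, -0.034, -0.001], [-0.001, 0.001, -1.0]]
force: [1.3, -0.0, -0.0]
width: 0.0775
grip_force: 0.0
```

```bash
python3 g.py
python3 - <<'E'
from h import *
from station import cams
f=cams.grab_frame('top'); W=cloud(f); im=f['pixels']
cv2.imwrite('pics/fin.png',cv2.resize(im[110:310,180:500],None,fx=2.5,fy=2.5,interpolation=cv2.INTER_CUBIC))
s=cams.grab_frame('side')['pixels']; cv2.imwrite('pics/fins.png',cv2.resize(s[80:300,180:460],None,fx=2,fy=2))
v,u=np.mgrid[:400,:640];K=f['intrinsics'];T=f['world_to_cam']
for n,c,a in(('Y',(.6596,-.0080),82.03),('R',(.5610,-.2865),88.2),('pan',(.5689,.2730),86.6)):
    d=np.array([np.cos(np.radians(a)),np.sin(np.radians(a))]);e=np.array([d[1],-d[0]])
    for k in ((-.072,0,.072) if n!='pan' else (0,)):
        w=np.append(np.array(c)+k*d,[.046]);
        m=(np.hypot(W[...,0]-w[0],W[...,1]-w[1])<.036)&(W[...,2]>.036)&(W[...,2]<.058)
        P=W[m]; q,r=cv2.minEnclosingCircle(P[:,:2].astype(np.float32)); q=np.array(q)-c
        print(n,'x %.4f y %.4f'%(q@e,q@d),'r %.4f'%r,'z',np.percentile(P[:,2],[5,50,95]).round(4))
E
```

```text
t 36.77 [ 0.3622 -0.209   0.1593] a -1.9 w 0.0775 f [ 1.3 -0.  -0. ] g 0.0
Y x 0.0007 y -0.0727 r 0.0299 z [0.0435 0.0475 0.0506]
Y x -0.0000 y 0.0003 r 0.0299 z [0.0435 0.0474 0.0503]
Y x -0.0004 y 0.0725 r 0.0300 z [0.0438 0.0472 0.0504]
R x -0.0026 y -0.0740 r 0.0302 z [0.0423 0.0476 0.0507]
R x 0.0008 y -0.0001 r 0.0305 z [0.0411 0.0474 0.0507]
R x 0.0001 y 0.0711 r 0.0302 z [0.0438 0.0475 0.0504]
pan x -0.0012 y 0.0013 r 0.0303 z [0.0363 0.0383 0.0457]
```

View pics/fin.png

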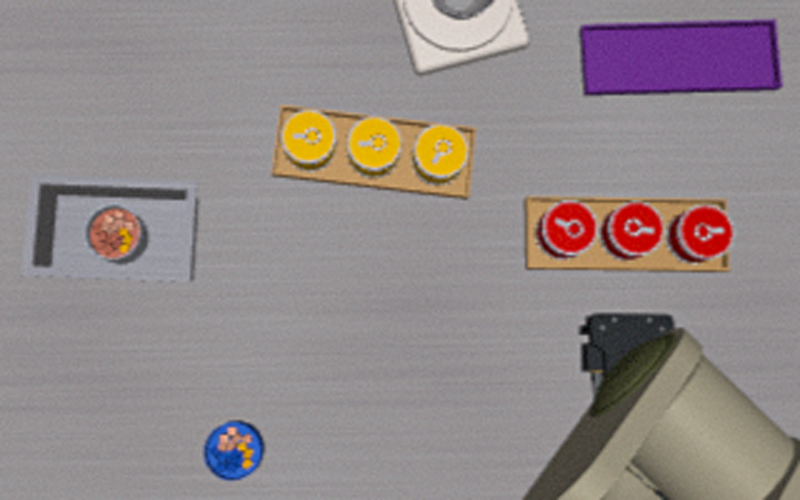

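View pics/fins.png

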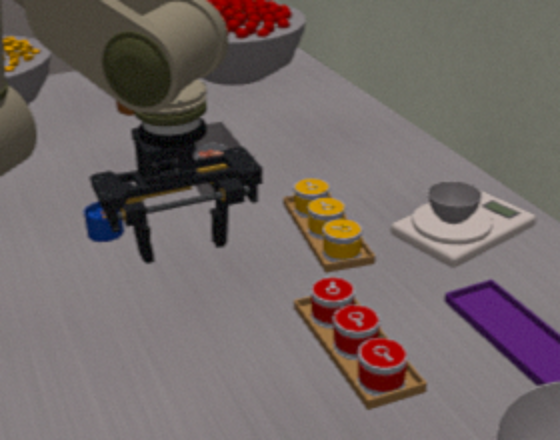

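Both trays are full: yellow at crop pixels (308,137), (374,144) and (441,151), red at (569,228), (633,229) and (701,233). The open can stands upright in the pan at (116,233). All offsets are well inside the limits and the arm touches nothing, so I'm handing in.

```bash
python3 -c "
from station import workorder; print(workorder.job_done())"
```

```text
the job is handed in; nothing more can be done
None
```

The job is handed in at about 37 s of the 115 s allowed: both trays are full with three matching cans each, the open can stands upright in the pan, and the last images showed every can within the placing limits (the hand-in gave no verdict).

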